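Turn a primed plate over in its drying cradle with a turner

TASK

The primed grey plate leaning on the left-hand leaf of the drying cradle is dry on its upper face and must be turned over. Pick up the turner by its handle, put the blade under the plate's high edge and, with a turn of the wrist that rolls the blade over to a clear slope, tip the plate over the gutter so that it comes to lie, other face up, on the right-hand leaf of the cradle. Do not touch the plate with the gripper and leave the tape measure and the tape roll alone; at the end lay the turner flat on the worktop, clear of the cradle.

Things in the scene. Friction and masses are not known exactly. Their poses are not given: they have to be found in the camera images.
- cradle: Fixed steel stand like an open book, base plate 130 x 136 x 8 mm. Origin: centre of its underside; z up, x along the gutter, y to its left (left and right leaf: +y and -y, seen looking along +x). Each leaf, gutter to rail, slopes 30 degrees. Ends and outer sides are open: outside the rails nothing stands above the base plate
- gutter (a point): Middle of the gutter's floor, 34 mm above the worktop; axes as the cradle. The gutter runs along x, 110 mm long, 32 mm wide inside, with walls 10 mm high and 4 mm thick
- plate: Loose grey plate 75 x 100 x 8 mm, 0.16 to 0.25 kg. Origin: centre of the face that is underneath at the start; z to its other face (+8 mm), x its 75 mm side along the gutter, y its 100 mm side, -y at the gutter. It starts on the left leaf, z 30 degrees from upright, lower edge against the right gutter wall; past upright it falls by itself onto the right leaf (z then 150 degrees from upright)
- high_edge (a point): Middle of the high edge of the plate's starting underside; axes as the plate. The plate overhangs the rail by 30 mm here, with free air beneath for the blade
- low_edge (a point): Middle of the low edge of the plate's starting underside, standing on the gutter floor 11.5 mm right of the gutter's middle; axes as the plate. The plate swings over about this line (along x)
- turner: Loose hand turner (flat slice), 0.12 kg, lying flat on the worktop. Origin: centre of the handle's underside, where to grip it; z up, x towards the blade. Handle: flat-sided wood 100 (x) x 20 (y) x 28 mm high. Then a steel collar 22 mm wide and a narrow neck. Blade: steel, x 70 to 152 mm, y -26 to +26 mm, z 0 to 3 mm, parallel to the handle's underside
- blade (a point): Centre of the upper face of the turner's blade, 111 mm ahead of the turner's origin and 3 mm above its underside; same axes as the turner
- measure: Loose tape measure 34 x 76 x 66 mm, bystander behind the cradle; origin at the centre of its underside
- left_rail (a point): Middle of the axis of the left-hand rail, a round bar along x 8 mm thick and 110 mm long, 47.7 mm left of the gutter's middle and 63.6 mm above the worktop; axes as the cradle. Two slanted legs at x +-45 mm carry it, feet 12 mm farther out. A like rail stands on the right, mirrored
- yellow_tape: Loose roll of tape lying flat, 76 mm across, 19 mm high, bystander to the right of the cradle; origin at the centre of its underside
Things that resemble listed ones, but are neither listed nor needed, are in the scene too. Of the things that look like the plate, the larger one is meant.

How it is judged:
On the way:
1. the turner, its blade rolled to a slope of more than 20 degrees, carries the plate up to more than 43 degrees (contact force between plate and turner above 0.05 N and angle between turner's own z axis and vertical above 0.35 rad and angle between plate's own z axis and vertical between 0.75 and 2.2 rad), for 0.05 s.
At the end, for the whole second after the job is handed in: The plate rests turned over on the cradle's right leaf: z axis 140 to 160 degrees from upright, origin 15 to 60 mm right of the gutter's middle, 40 to 90 mm high, within 35 mm of the middle along x. The turner lies flat (tilt under 7 degrees) on the worktop, touching neither. Both at rest (angle between plate's own z axis and vertical between 2.44 and 2.8 rad and y of plate in the frame of cradle between -0.06 and -0.015 m and x of plate in the frame of cradle between -0.035 and 0.035 m and z of plate in the frame of cradle between 0.04 and 0.09 m and linear speed of each of plate, turner below 0.02 m/s and height (world z) of turner between -0.01 and 0.01 m and angle between turner's own z axis and vertical below 0.12 rad and contact force between turner and cradle below 0.01 N and contact force between turner and plate below 0.01 N).
It fails at once if the gripper or arm touches the plate (contact force between any of the fingers, the arm and plate above 0.3 N).
It fails at once if the tape measure or the tape roll is moved by more than 30 mm (distance of any of measure, yellow_tape from where it was at the start of the episode above 0.03 m).
It also fails if it takes over 51 s, if anything falls off the work surface, if the arm or the gripper's body presses on something with over 40 N, if the wrist force passes 120 N, or if a joint passes its speed limit or range.

ROBOT

A 6-joint arm with a two-finger parallel gripper is mounted at the origin on a cart in front of the work surface, level with it; the furniture and walls round the work are solid. World frame = base frame: x ahead of the robot, y to its left, z up, the work surface at z = 0. Lengths are in m, angles in rad, forces in N, time in s.
With the tool pointing down it reaches from about 0.275 to 1 m from the base axis. Payload 8.4 kg.
Tool frame: the origin (TCP) lies on the centre line of the jaws, within the pads' length; the fingertips stand 14 mm ahead of it and the grasp point (between the pads) lies 5 mm behind it (arm.tip_reach is the distance from the TCP to the fingertips, in m); z points along the fingers, y is the line along which they close (so a half turn about z gives the same grasp; the last joint's range is limited). The gripper opens to 85 mm and grips with 20 to 120 N. Pads are 22 mm wide; open, the fingers measure 114 mm over their backs; the gripper's body (76 mm by 85 mm) begins 54 mm behind the grasp point. The pads swing forward as they close: fully open they stand 13 mm farther back than shut.
Start: joints at [-1.297, 0.353, 1.633, -0, 1.155, -0.002], TCP at [0.17, -0.601, 0.245] pointing down, gripper open.
Joint ranges: [-2.63, 2.63], [-0.92, 2.1], [0.06, 2.66], [-1.3, 4.44], [0, 2.69], [-3.02, 3.02]. Speed limits (rad/s): [2.22, 2.22, 2.79, 3.14, 3.14, 3.14].

INTERFACE

Orientations are given as [roll, pitch, yaw] about the fixed x, y, z axes, in that order (R = Rz(yaw) Ry(pitch) Rx(roll)).
In Python, from plant import arm, eyes, order gives the robot as it stands. The module is installed in compiled form; this text tells all that it offers.
- The arm moves only by the tool move_arm, never from a script. Its argument "rows" is a list of rows, each an object of numbers: "grip": the gripper's target within -1 to 1 (fully open at 1, half-way at 0, shut at -1); "dx", "dy", "dz": the shift along the tool's x, y, z in cm; "turn": the turn about the tool's z in degrees. A call has 1 to 20 rows; each row is the pose to reach, as a shift and turn from the pose commanded when the call began, along the tool's axes at that moment; what a row does not reach only later rows make up. A row lasts 1/12 s, in which the tool goes at most 41.7 mm and 7.16 degrees, less where a joint would pass 70% of its speed; a pose out of reach is approached as far as the arm can. A call with a gripper value outside its range is refused whole. The fingers move at their own pace and stop on an object; "force" is the grip in N (left out, the last holds). Time passes only in rows, so rows that repeat a pose let the fingers close. It gives the time, the measured TCP pose, the force, the opening and the grip force at its end, in the units of the state.
- arm.observe(): the state, without advancing time (a new reading comes with each control period).
- eyes.camera(name): name is "side" or "top" or "wrist"; returns the picture (480x640x3 uint8, red, green, blue); there is no depth.
- eyes.camera_info(name): a dict with "intrinsics" (3x3 intrinsics, pixels), "rvec" (rotation vector, rad) and "tvec" (3), from world to camera coordinates, as OpenCV has them. Camera axes: x right, y down, z forward; pixel columns grow to the right and rows downward; lengths in m; the calibration is good to about 2 mm. A picture is of the moment at which its call begins: read the wrist's pose just before it. camera_info takes no time and is no camera call; for the wrist camera it gives the pose at the moment of the call.
- order.close_job(): hands the job in; it is judged then, once.
The state is a dict: "t": time; "joint_pos": joint angles; "dq": joint speeds; "effort": joint torques, N m; "position": TCP position; "tool_rot": TCP orientation; "ft_force": force on the tool from outside, world axes, zero at the start; "wrist_torque": the same for the moment, N m; "width": finger opening in m; "finger_force": force on a finger pad.
Only numpy, scipy, OpenCV 4.12 (cv2) and the standard library are available. Lean on these libraries where they do the work, as an engineer would, in place of code of your own. Each camera call takes 0.05 s, during which the arm holds its last target. There are 200 camera calls.

## Working session

There is one attempt and no reset: what is moved stays moved. The work goes in short steps, Python scripts to look and compute and a tool call to move; the robot and the scene stay as the last step left them, time stands still between calls to the robot, and variables do not carry over. Pictures are saved under pics/ and viewed, at most 10 in all, crops included, and the job is handed in when it is done.

Besides the shell and the picture viewer there is one more tool, called after "Request:" as name(argument=value, ...) on one line, values as JSON. move_arm: Moves the arm, as the interface text tells. Its arguments: {"type":"object","properties":{"rows":{"type":"array"},"force":{"type":"number"}},"required":["rows"]}

```bash
mkdir -p pics; python3 - <<'E'
from plant import arm,eyes
import cv2
for n in ("side","top"):
    cv2.imwrite(f"pics/{n}0.png",eyes.camera(n)[:,:,::-1]); i=eyes.camera_info(n); print(n,{k:__import__('numpy').round(v,3).tolist() for k,v in i.items()})
s=arm.observe(); print(s['t'],s['position'],s['tool_rot'],s['width'],arm.tip_reach)
E
```

```text
side {'intrinsics': [[533.855, 0.0, 319.088], [0.0, 533.855, 229.801], [0.0, 0.0, 1.0]], 'rvec': [0.103, 2.866, -1.267], 'tvec': [0.475, 0.264, 0.741]}
top {'intrinsics': [[519.599, 0.0, 320.103], [0.0, 519.599, 232.747], [0.0, 0.0, 1.0]], 'rvec': [2.16, -2.197, 0.094], 'tvec': [-0.356, 0.455, 1.05]}
0.1 [ 0.17007793 -0.60098596  0.24462193] [-3.14031914e+00  3.41927959e-05  2.75822527e-01] 0.08516751095801098 0.014
```

View pics/side0.png

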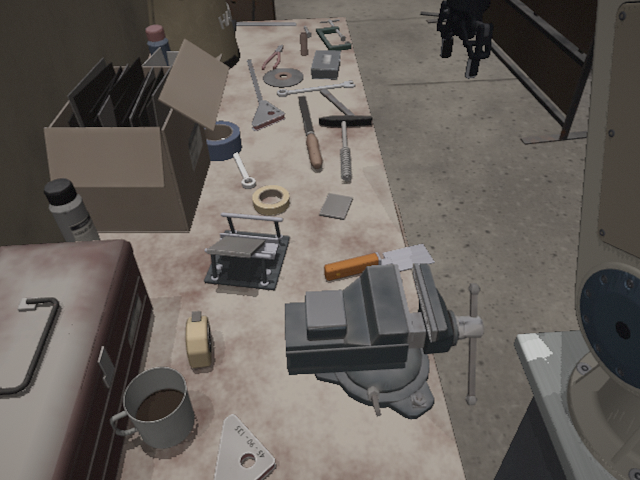

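View pics/top0.png

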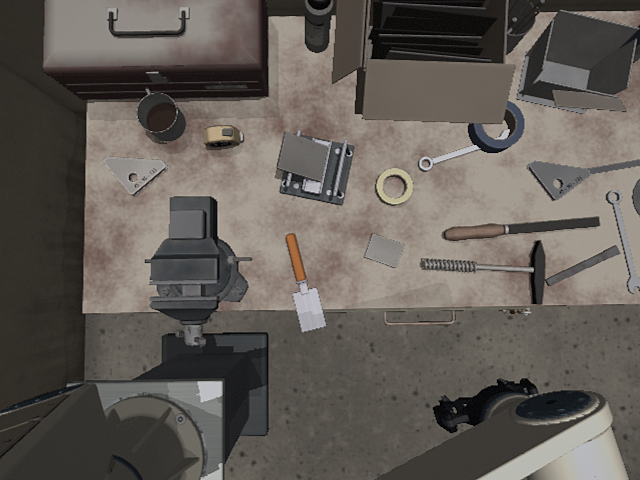

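Side view: the cradle with the large plate is at (245,250). The small look-alike plate is at (336,206), the turner handle at (352,266) and its blade at (407,258).
Top view:
- Plate candidates are the large one on the cradle at (303,157) and the small one on the worktop at (384,250). I choose the one on the cradle.
- The turner has an orange handle at (296,258) and its blade at (309,310). The file at (475,232) has a brown handle and isn't it.
- The tape measure is at (223,136) and the yellow tape roll at (394,186). The blue roll at (496,127) is not meant.

```bash
cat > h.py <<'E'
import numpy as np,cv2
from plant import arm,eyes
def P(n):
    i=eyes.camera_info(n);R=cv2.Rodrigues(np.array(i['rvec'],float))[0];return np.array(i['intrinsics']),R,np.array(i['tvec'],float).ravel()
def ray(n,uv):
    K,R,t=P(n);d=R.T@np.linalg.solve(K,[uv[0],uv[1],1.]);return -R.T@t,d
def onz(n,uv,z):
    o,d=ray(n,uv);return o+d*(z-o[2])/d[2]
def proj(n,X):
    K,R,t=P(n);p=(K@(R@np.atleast_2d(X).T+t[:,None]));return (p[:2]/p[2]).T
def two(a,b):
    A=[];y=[]
    for n,uv in(a,b):
        o,d=ray(n,uv);d/=np.linalg.norm(d);M=np.eye(3)-np.outer(d,d);A.append(M);y.append(M@o)
    return np.linalg.lstsq(np.vstack(A),np.hstack(y),rcond=None)[0]
def big(m):
    c=max(cv2.findContours(m.astype('uint8'),0,1)[0],key=cv2.contourArea);return c
E
python3 - <<'E'
from h import *
im=cv2.imread('pics/top0.png');hsv=cv2.cvtColor(im,cv2.COLOR_BGR2HSV)
m=(hsv[...,0]<18)&(hsv[...,1]>170)&(hsv[...,2]>90)
c=big(m);r=cv2.minAreaRect(c);print('handle',r);b=cv2.boxPoints(r)
W=np.array([onz('top',p,.028) for p in b]);print(W.round(4),W.mean(0).round(4))
# blade
m=(hsv[...,1]<40)&(hsv[...,2]>150);m[:,:280]=0;m[:,340:]=0;m[:285]=0;m[335:]=0
c=big(m);r=cv2.minAreaRect(c);print('blade',r);W=np.array([onz('top',p,.003) for p in cv2.boxPoints(r)]);print(W.round(4),W.mean(0).round(4))
print('cradle',onz('top',(314,167),.03),'measure',onz('top',(223,136),.06))
crop=im[110:220,255:365];cv2.imwrite('pics/c1.png',cv2.resize(crop,None,fx=5,fy=5,interpolation=2))
s=cv2.imread('pics/side0.png')[200:300,195:300];cv2.imwrite('pics/c2.png',cv2.resize(s,None,fx=5,fy=5,interpolation=2))
E
```

```text
handle ((303.22003173828125, 277.5400085449219), (1.8000000715255737, 5.0), 36.869895935058594)
[[ 0.3546 -0.3233  0.028 ]
 [ 0.3626 -0.3295  0.028 ]
 [ 0.3603 -0.3324  0.028 ]
 [ 0.3524 -0.3262  0.028 ]] [ 0.3575 -0.3278  0.028 ]
blade ((309.5, 308.0), (46.0, 59.0), 90.0)
[[ 0.3429 -0.2787  0.003 ]
 [ 0.3408 -0.4009  0.003 ]
 [ 0.2467 -0.399   0.003 ]
 [ 0.2488 -0.2777  0.003 ]] [ 0.2948 -0.3391  0.003 ]
cradle [ 0.58385204 -0.35337715  0.03      ] measure [ 0.6437877  -0.17168664  0.06      ]
```

View pics/c1.png

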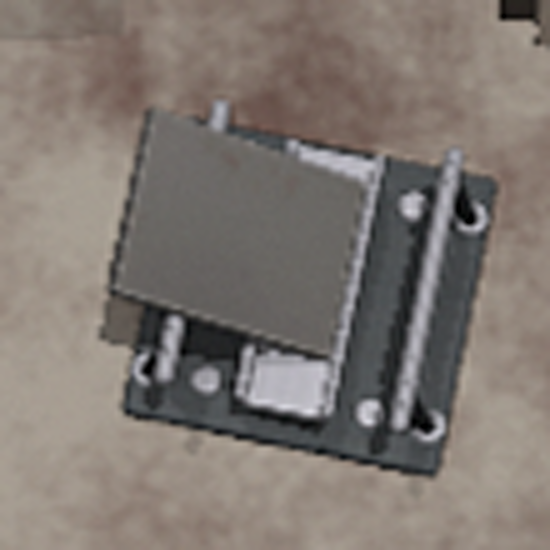

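View pics/c2.png

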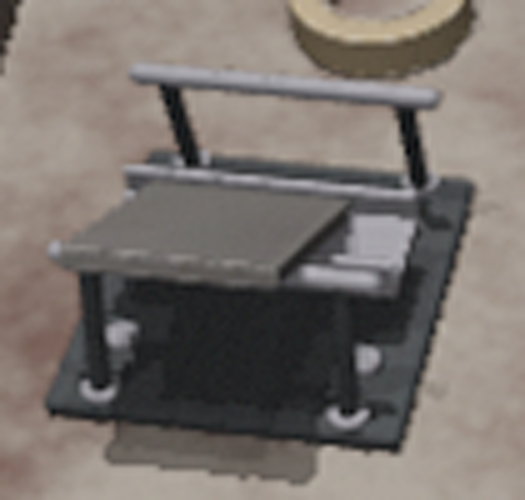

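The crops confirm it: this is the large plate on the left leaf, its high edge at top pixel about (281,150). The right rail is free and runs from (346,140) to (335,195). The base corners are at (354,146), (342,204) and (280,192).

```bash
python3 - <<'E'
from h import *
f=lambda x,y:(255+(x-2)/5,110+(y-2)/5)
a,b=[onz('top',f(*p),.0665) for p in((455,152),(400,425))];print('rrail',a,b,np.linalg.norm(a-b))
ax=a-b;yaw=np.arctan2(ax[1],ax[0]);
c=[onz('top',f(*p),.008) for p in((497,182),(433,472),(127,412))];print('base',np.round(c,4),np.linalg.norm(c[0]-c[1]),np.linalg.norm(c[1]-c[2]))
e=c[0]-c[1];g=c[2]-c[1];print('yaws',np.degrees([yaw,np.arctan2(e[1],e[0]),np.arctan2(g[1],g[0])-np.pi/2]))
C1=(c[0]+c[2])/2;yaw=np.mean([yaw,np.arctan2(e[1],e[0]),np.arctan2(g[1],g[0])-np.pi/2])
X=np.array([np.cos(yaw),np.sin(yaw)]);Y=np.array([-X[1],X[0]])
print('centre base',C1,'from rail',((a+b)/2)[:2]+.0477*Y,'yaw',np.degrees(yaw))
# plate high edge upper face corners, z of upper edge
for p in((150,108),(115,290),(330,357),(375,165)):
  for z in (.091,.041):
    w=onz('top',f(*p),z);d=w[:2]-C1[:2];print(p,z,d@X,d@Y)
im=cv2.imread('pics/top0.png');hsv=cv2.cvtColor(im,cv2.COLOR_BGR2HSV)
print(hsv[258,296],hsv[240,292],hsv[310,309])
m=((hsv[...,0]<18)&(hsv[...,1]>150)).astype('uint8');m[:,:280]=0;m[:,320:]=0;m[:225]=0;m[290:]=0
k=big(m);r=cv2.minAreaRect(k);print(r);W=np.array([onz('top',p,.026) for p in cv2.boxPoints(r)]);print(W.round(4),W.mean(0))
m=((hsv[...,1]<45)&(hsv[...,2]>140)).astype('uint8');m[:,:285]=0;m[:,335:]=0;m[:282]=0;m[335:]=0
m=cv2.morphologyEx(m,cv2.MORPH_OPEN,np.ones((3,3)));k=big(m);r=cv2.minAreaRect(k);print(r);W=np.array([onz('top',p,.003) for p in cv2.boxPoints(r)]);print(W.round(4),W.mean(0))
E
```

```text
rrail [ 0.62965857 -0.41763342  0.0665    ] [ 0.51994397 -0.39351154  0.0665    ] 0.11233502432244473
base [[ 0.6321 -0.4383  0.008 ]
 [ 0.5092 -0.4088  0.008 ]
 [ 0.5367 -0.2812  0.008 ]] 0.12639122590088497 0.13051315724173385
yaws [-12.39978263 -13.52105378 -12.17320789]
centre base [ 0.58437023 -0.35974868  0.008     ] from rail [ 0.58528632 -0.35903912] yaw -12.698014768825415
(150, 108) 0.091 0.04320207225713693 0.07342145429510492
(150, 108) 0.041 0.056457812782376236 0.07969256057431105
(115, 290) 0.091 -0.030031217933020472 0.07168335139765179
(115, 290) 0.041 -0.02046042181607389 0.0778670000119575
(330, 357) 0.091 -0.038853237584124165 -0.015328312926560526
(330, 357) 0.041 -0.029726346853631753 -0.01352290739098555
(375, 165) 0.091 0.03884553189257938 -0.017134311722111262
(375, 165) 0.041 0.05188206051276575 -0.015419780229553702
[ 13 160 167] [ 12 160 166] [123  12 192]
((295.2059020996094, 256.82354736328125), (47.2944450378418, 9.216353416442871), 75.96376037597656)
[[ 0.4447 -0.2918  0.026 ]
 [ 0.449  -0.3101  0.026 ]
 [ 0.3552 -0.3322  0.026 ]
 [ 0.351  -0.314   0.026 ]] [ 0.39996123 -0.31201918  0.026     ]
((313.5, 306.5), (47.0, 41.0), 90.0)
[[ 0.3465 -0.3057  0.003 ]
 [ 0.3451 -0.3907  0.003 ]
 [ 0.2489 -0.3888  0.003 ]
 [ 0.2503 -0.3045  0.003 ]] [ 0.2977131  -0.34739988  0.003     ]
```

Request:
move_arm(rows=[{"grip": 0.5,"dx": 30,"dy": -21.5,"dz": 10,"turn": 2.5},{"grip": 0.5,"dx": 30,"dy": -21.5,"dz": 10,"turn": 2.5},{"grip": 0.5,"dx": 30,"dy": -21.5,"dz": 10,"turn": 2.5},{"grip": 0.5,"dx": 30,"dy": -21.5,"dz": 10,"turn": 2.5},{"grip": 0.5,"dx": 30,"dy": -21.5,"dz": 10,"turn": 2.5},{"grip": 0.5,"dx": 30,"dy": -21.5,"dz": 10,"turn": 2.5},{"grip": 0.5,"dx": 30,"dy": -21.5,"dz": 10,"turn": 2.5},{"grip": 0.5,"dx": 30,"dy": -21.5,"dz": 10,"turn": 2.5},{"grip": 0.5,"dx": 30,"dy": -21.5,"dz": 10,"turn": 2.5},{"grip": 0.5,"dx": 30,"dy": -21.5,"dz": 10,"turn": 2.5},{"grip": 0.5,"dx": 30,"dy": -21.5,"dz": 10,"turn": 2.5},{"grip": 0.5,"dx": 30,"dy": -21.5,"dz": 10,"turn": 2.5}])

```text
t: 1.1
position: [0.4003, -0.3128, 0.1452]
tool_rot: [-3.142, 0.001, 0.234]
ft_force: [-0.6, -0.6, 0.3]
width: 0.0637
finger_force: 0.0
```

```bash
python3 - <<'E'
from h import *
s=arm.observe();print(s['t'],s['position'],s['tool_rot'],np.round(s['joint_pos'],2),s['width'])
im=eyes.camera('wrist')[:,:,::-1].copy();cv2.imwrite('pics/w1.png',im)
hsv=cv2.cvtColor(im,cv2.COLOR_BGR2HSV);m=((hsv[...,0]<18)&(hsv[...,1]>140)&(hsv[...,2]>60)).astype('uint8')
k=big(m);r=cv2.minAreaRect(k);print(r);W=np.array([onz('wrist',p,.028) for p in cv2.boxPoints(r)]);print(W.round(4),W.mean(0))
E
```

```text
1.1 [ 0.40029899 -0.31277567  0.14521694] [-3.14150449e+00  5.70127789e-04  2.33984456e-01] [-0.67  0.3   1.97 -0.    0.87  0.67] 0.06373715526206407
((324.5, 234.0), (124.0, 25.0), 90.0)
[[ 0.4459 -0.2947  0.028 ]
 [ 0.45   -0.3121  0.028 ]
 [ 0.3551 -0.3358  0.028 ]
 [ 0.3505 -0.3164  0.028 ]] [ 0.40034339 -0.31475182  0.028     ]
```

View pics/w1.png

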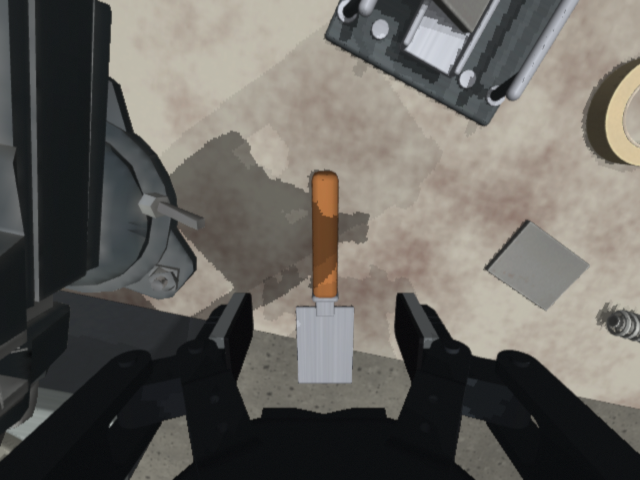

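The wrist view shows the orange handle centred at (325,234), between the jaws and aligned with them. The blade is below it at (325,345). I'll descend and grip.

Request:
move_arm(rows=[{"grip": 0.5,"dy": 0.2,"dz": 4},{"grip": 0.5,"dy": 0.2,"dz": 8},{"grip": 0.5,"dy": 0.2,"dz": 11},{"grip": 0.5,"dy": 0.2,"dz": 12.9},{"grip": 0.5,"dy": 0.2,"dz": 12.9},{"grip": -1,"dy": 0.2,"dz": 12.9},{"grip": -1,"dy": 0.2,"dz": 12.9},{"grip": -1,"dy": 0.2,"dz": 12.9},{"grip": -1,"dy": 0.2,"dz": 12.9},{"grip": -1,"dy": 0.2,"dz": 12.9},{"grip": -1,"dy": 0.2,"dz": 12.9}], force=60)

```text
invalid input
```

Request:
move_arm(rows=[{"grip": 0.5,"dx": 0,"dy": 0.2,"dz": 4,"turn": 0},{"grip": 0.5,"dx": 0,"dy": 0.2,"dz": 8,"turn": 0},{"grip": 0.5,"dx": 0,"dy": 0.2,"dz": 11,"turn": 0},{"grip": 0.5,"dx": 0,"dy": 0.2,"dz": 12.9,"turn": 0},{"grip": 0.5,"dx": 0,"dy": 0.2,"dz": 12.9,"turn": 0},{"grip": -1,"dx": 0,"dy": 0.2,"dz": 12.9,"turn": 0},{"grip": -1,"dx": 0,"dy": 0.2,"dz": 12.9,"turn": 0},{"grip": -1,"dx": 0,"dy": 0.2,"dz": 12.9,"turn": 0},{"grip": -1,"dx": 0,"dy": 0.2,"dz": 12.9,"turn": 0},{"grip": -1,"dx": 0,"dy": 0.2,"dz": 12.9,"turn": 0}], force=60)

```text
t: 1.98
position: [0.4017, -0.3158, 0.0181]
tool_rot: [3.139, -0.002, 0.232]
ft_force: [-2.9, -1.6, 7.9]
width: 0.0189
finger_force: 59.2
```

Request:
move_arm(rows=[{"grip": -1,"dx": 0,"dy": 0,"dz": -4,"turn": 0},{"grip": -1,"dx": 0,"dy": 0,"dz": -8,"turn": 0},{"grip": -1,"dx": 0,"dy": 2,"dz": -12,"turn": 0},{"grip": -1,"dx": 1,"dy": 5,"dz": -15,"turn": 3},{"grip": -1,"dx": 2,"dy": 8,"dz": -16,"turn": 10},{"grip": -1,"dx": 3,"dy": 12,"dz": -16,"turn": 17},{"grip": -1,"dx": 4,"dy": 16,"dz": -16,"turn": 24},{"grip": -1,"dx": 5,"dy": 20,"dz": -16,"turn": 31},{"grip": -1,"dx": 6,"dy": 24,"dz": -16,"turn": 38},{"grip": -1,"dx": 6.5,"dy": 27,"dz": -16,"turn": 45},{"grip": -1,"dx": 6.5,"dy": 29.6,"dz": -16,"turn": 52},{"grip": -1,"dx": 6.5,"dy": 29.6,"dz": -16,"turn": 59},{"grip": -1,"dx": 6.5,"dy": 29.6,"dz": -16,"turn": 66},{"grip": -1,"dx": 6.5,"dy": 29.6,"dz": -16,"turn": 73},{"grip": -1,"dx": 6.5,"dy": 29.6,"dz": -16,"turn": 80},{"grip": -1,"dx": 6.5,"dy": 29.6,"dz": -16,"turn": 87},{"grip": -1,"dx": 6.5,"dy": 29.6,"dz": -16,"turn": 94},{"grip": -1,"dx": 6.5,"dy": 29.6,"dz": -16,"turn": 101},{"grip": -1,"dx": 6.5,"dy": 29.6,"dz": -16,"turn": 108},{"grip": -1,"dx": 6.5,"dy": 29.6,"dz": -16,"turn": 116}])

```text
t: 3.65
position: [0.5321, -0.5878, 0.1776]
tool_rot: [-3.141, -0.001, -1.784]
ft_force: [0.3, -0.4, -1.4]
width: 0.0188
finger_force: 59.2
```

```bash
python3 - <<'E'
from h import *
s=arm.observe();print(s['t'],s['position'],np.degrees(s['tool_rot']),np.round(s['joint_pos'],2),s['width'])
t=eyes.camera('top')[:,:,::-1];sd=eyes.camera('side')[:,:,::-1]
cv2.imwrite('pics/m1.png',np.hstack([t[90:390,250:650],sd[50:350,150:550]]))
E
```

```text
3.65 [ 0.5321284  -0.58779696  0.17757625] [-1.79956201e+02 -3.51005708e-02 -1.02191980e+02] [-0.84  0.67  1.27 -0.    1.2   2.52] 0.018790798551857807
```

View pics/m1.png

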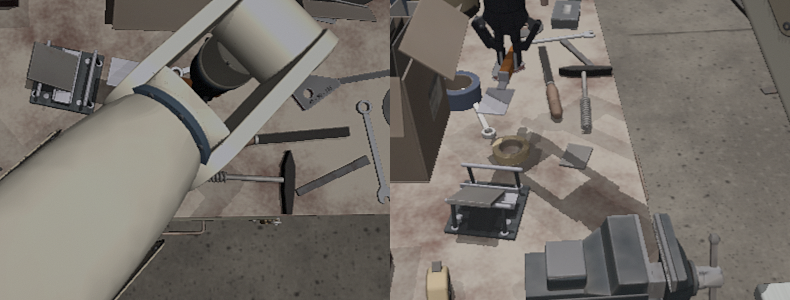

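The turner is held level. Its blade points at the cradle, at top pixel about (373,162) and side pixel about (255,151).

```bash
python3 - <<'E'
from h import *
s=arm.observe();h=s['tool_rot'][2]+np.pi;p=s['position'];d=np.array([np.cos(h),np.sin(h),0]);n=np.array([-d[1],d[0],0])
o=p-[0,0,.018]
B=np.array([o+a*d+b*n+[0,0,.003] for a,b in((.152,.026),(.152,-.026),(.07,-.026),(.07,.026))])
t=eyes.camera('top')[:,:,::-1].copy();q=eyes.camera('side')[:,:,::-1].copy()
for im,k in((t,'top'),(q,'side')):
    for u in proj(k,B): cv2.circle(im,(int(round(u[0])),int(round(u[1]))),1,(0,0,255),-1)
cv2.imwrite('pics/m2.png',np.hstack([cv2.resize(t[120:210,330:420],(400,400)),cv2.resize(q[100:190,210:300],(400,400))]))
C=np.array([.585,-.3595]);y=np.radians(-12.6);X=np.array([np.cos(y),np.sin(y)]);Y=np.array([-X[1],X[0]])
print('cradle xy',(p[:2]-C)@X,(p[:2]-C)@Y,'yaw rel',np.degrees(h-y))
E
```

```text
cradle xy -0.0017553387216679552 -0.23441968101477784 yaw rel 90.61583170190757
```

View pics/m2.png

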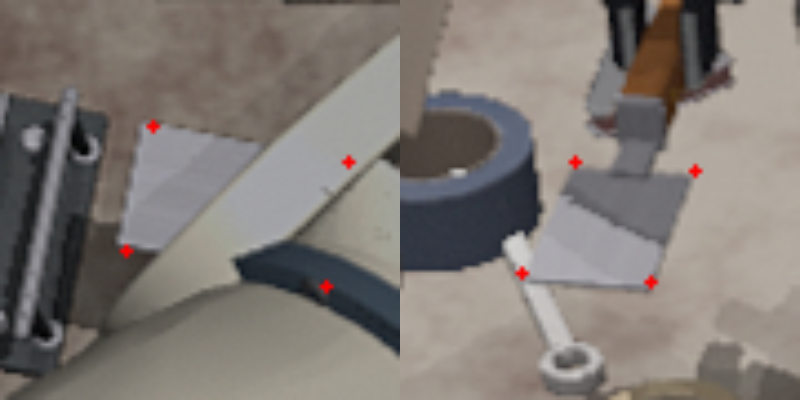

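Request:
move_arm(rows=[{"grip": -1,"dx": 0,"dy": -0.2,"dz": 4,"turn": 0.6},{"grip": -1,"dx": 0,"dy": -0.2,"dz": 8,"turn": 0.6},{"grip": -1,"dx": 0,"dy": -0.2,"dz": 11.4,"turn": 0.6},{"grip": -1,"dx": 0,"dy": -0.2,"dz": 11.4,"turn": 0.6},{"grip": -1,"dx": -1.5,"dy": -0.2,"dz": 11.4,"turn": 0.6},{"grip": -1,"dx": -3,"dy": -0.2,"dz": 11.4,"turn": 0.6},{"grip": -1,"dx": -4.7,"dy": -0.2,"dz": 11.4,"turn": 0.6},{"grip": -1,"dx": -4.7,"dy": -0.2,"dz": 11.4,"turn": 0.6}])

```text
t: 4.52
position: [0.5463, -0.5393, 0.0659]
tool_rot: [-3.139, -0.001, -1.785]
ft_force: [0.1, -0.8, -1.2]
width: 0.0185
finger_force: 59.2
```

Request:
move_arm(rows=[{"grip": -1,"dx": 0,"dy": 0,"dz": 0,"turn": 0},{"grip": -1,"dx": 0,"dy": 0,"dz": -1,"turn": 0},{"grip": -1,"dx": -0.2,"dy": 0,"dz": -2.2,"turn": 0},{"grip": -1,"dx": -0.5,"dy": 0,"dz": -3.4,"turn": 0},{"grip": -1,"dx": -0.9,"dy": 0,"dz": -4.6,"turn": 0},{"grip": -1,"dx": -1.4,"dy": 0,"dz": -5.7,"turn": 0},{"grip": -1,"dx": -2,"dy": 0,"dz": -6.8,"turn": 0},{"grip": -1,"dx": -2.7,"dy": 0,"dz": -7.8,"turn": 0},{"grip": -1,"dx": -3,"dy": 0,"dz": -8.2,"turn": 0},{"grip": -1,"dx": -3,"dy": 0,"dz": -8.2,"turn": 0}], force=20)

```text
t: 5.35
position: [0.5509, -0.5127, 0.1462]
tool_rot: [-3.14, -0.001, -1.787]
ft_force: [-0.3, -1.0, -1.4]
width: 0.0186
finger_force: 58.2
```

```bash
python3 - <<'E'
from h import *
s=arm.observe();print(s['t'],s['position'],np.degrees(s['tool_rot']),np.round(s['joint_pos'],2),s['width'],s['ft_force'])
q=eyes.camera('side')[:,:,::-1].copy();t=eyes.camera('top')[:,:,::-1]
cv2.imwrite('pics/m3.png',np.hstack([cv2.resize(q[90:290,180:330],(450,600)),cv2.resize(t[110:230,270:340],(350,600))]))
E
```

```text
5.35 [ 0.55090078 -0.51271569  0.14618319] [-1.79908016e+02 -6.78791015e-02 -1.02415134e+02] [-0.75  0.64  1.4  -0.    1.1   2.61] 0.01864414876112337 [-0.33866673 -0.97565436 -1.41630247]
```

View pics/m3.png

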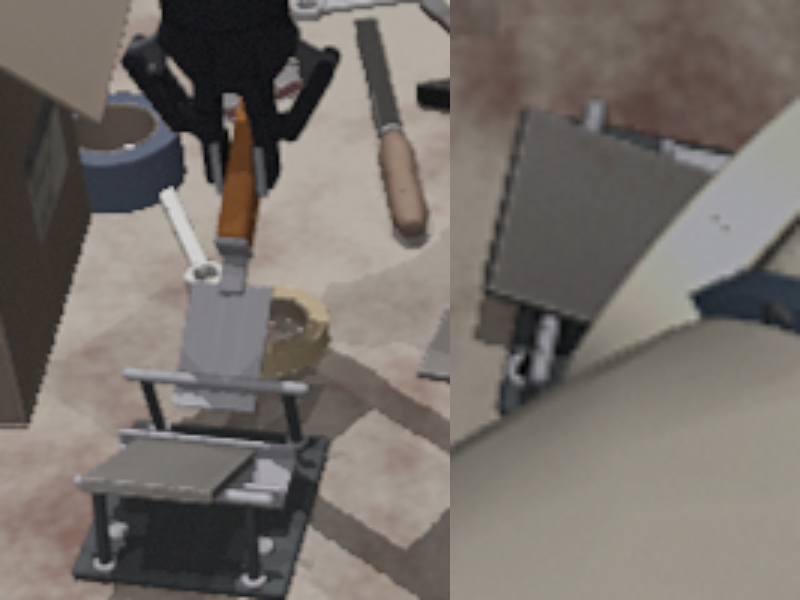

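The side crop shows the blade hooked under the right rail, tip edge at side pixels (238,225) to (265,227). The handle is clearly pitched up, about 32° by geometry. The plate is undisturbed. I'll firm the grip, back out and swing round.

Request:
move_arm(rows=[{"grip": -1,"dx": 0,"dy": 0,"dz": 0,"turn": 0},{"grip": -1,"dx": 0,"dy": 0,"dz": 0,"turn": 0},{"grip": -1,"dx": 0,"dy": 0,"dz": 0,"turn": 0},{"grip": -1,"dx": 1.2,"dy": 0,"dz": -0.5,"turn": 0},{"grip": -1,"dx": 2.5,"dy": 0,"dz": -1.2,"turn": 0},{"grip": -1,"dx": 4,"dy": 0,"dz": -2.2,"turn": 0},{"grip": -1,"dx": 6,"dy": 0,"dz": -5,"turn": 0},{"grip": -1,"dx": 6,"dy": 0,"dz": -9,"turn": 0},{"grip": -1,"dx": 6,"dy": 0,"dz": -13,"turn": -7},{"grip": -1,"dx": 6,"dy": 0,"dz": -14,"turn": -14},{"grip": -1,"dx": 6,"dy": 0,"dz": -14,"turn": -21},{"grip": -1,"dx": 6,"dy": 0,"dz": -14,"turn": -28},{"grip": -1,"dx": 6,"dy": 0,"dz": -14,"turn": -35},{"grip": -1,"dx": 6,"dy": 0,"dz": -14,"turn": -42},{"grip": -1,"dx": 6,"dy": 0,"dz": -14,"turn": -49},{"grip": -1,"dx": 6,"dy": 0,"dz": -14,"turn": -56},{"grip": -1,"dx": 6,"dy": 0,"dz": -14,"turn": -63},{"grip": -1,"dx": 6,"dy": 0,"dz": -14,"turn": -70},{"grip": -1,"dx": 6,"dy": 0,"dz": -14,"turn": -77},{"grip": -1,"dx": 6,"dy": 0,"dz": -14,"turn": -84}], force=110)

```text
t: 7.12
position: [0.5367, -0.5732, 0.2852]
tool_rot: [3.141, -0.001, -0.317]
ft_force: [0.1, 0.4, -0.6]
width: 0.0181
finger_force: 109.2
```

```bash
python3 - <<'E'
from h import *
s=arm.observe();p=s['position'];w=s['tool_rot'][2];print(s['t'],p,np.degrees(s['tool_rot']),s['finger_force'])
C=np.array([.585,-.3595]);y=np.radians(-12.6);X=np.array([np.cos(y),np.sin(y)]);Y=np.array([-X[1],X[0]])
g=C+.008*X+.225*Y;d=g-p[:2];print('dx,dy cm',100*(d@[np.cos(w),np.sin(w)]),100*(d@[np.sin(w),-np.cos(w)]),'turn',-(77.4-np.degrees(w)))
E
```

```text
7.1167 [ 0.53669787 -0.57321479  0.28518078] [ 1.79957928e+02 -4.57829082e-02 -1.81613410e+01] 109.17080283164978
dx,dy cm -3.4560461559439224 -44.28397631581127 turn -95.56134100349172
```

Request:
move_arm(rows=[{"grip": -1,"dx": 0,"dy": -3,"dz": 0,"turn": -7},{"grip": -1,"dx": 0,"dy": -6,"dz": 0,"turn": -14},{"grip": -1,"dx": -0.5,"dy": -10,"dz": 0,"turn": -21},{"grip": -1,"dx": -1,"dy": -14,"dz": 0,"turn": -28},{"grip": -1,"dx": -1.5,"dy": -18,"dz": 0,"turn": -35},{"grip": -1,"dx": -2,"dy": -22,"dz": 0,"turn": -42},{"grip": -1,"dx": -2,"dy": -26,"dz": 0,"turn": -49},{"grip": -1,"dx": -2.5,"dy": -30,"dz": 0,"turn": -56},{"grip": -1,"dx": -3,"dy": -34,"dz": 0,"turn": -63},{"grip": -1,"dx": -3.5,"dy": -38,"dz": 0,"turn": -70},{"grip": -1,"dx": -3.5,"dy": -41,"dz": 0,"turn": -77},{"grip": -1,"dx": -3.5,"dy": -44.3,"dz": 0,"turn": -84},{"grip": -1,"dx": -3.5,"dy": -44.3,"dz": 0,"turn": -91},{"grip": -1,"dx": -3.5,"dy": -44.3,"dz": 0,"turn": -95.6},{"grip": -1,"dx": -3.5,"dy": -44.3,"dz": 0,"turn": -95.6}])

```text
t: 8.37
position: [0.6452, -0.1408, 0.2853]
tool_rot: [3.14, 0.0, 1.351]
ft_force: [-0.1, -0.7, -0.3]
width: 0.0179
finger_force: 109.2
```

```bash
cat >> h.py <<'E'
C=np.array([.585,-.3595]);yw=np.radians(-12.6);X=np.array([np.cos(yw),np.sin(yw)]);Y=np.array([-X[1],X[0]])
def blade(th,L=.152,s=None):
    s=arm.observe();h=s['tool_rot'][2]+np.pi;d=np.array([np.cos(h),np.sin(h),0]);n=np.array([-d[1],d[0],0]);k=np.array([0,0,1.])
    c,q=np.cos(th),np.sin(th);a=c*d-q*k;u=q*d+c*k
    return np.array([s['position']+[0,0,.005]+l*a+b*n-.020*u for l,b in((L,.026),(L,-.026),(L-.082,-.026),(L-.082,.026))])
E
python3 - <<'E'
from h import *
s=arm.observe();p=s['position'];print(s['t'],p,np.degrees(s['tool_rot']),'cradle',(p[:2]-C)@X,(p[:2]-C)@Y)
out=[]
for k in('top','side'):
    im=eyes.camera(k)[:,:,::-1].copy();cv2.imwrite(f'pics/raw_{k}.png',im);u=proj(k,blade(np.radians(32),.154));print(u.round(1).tolist())
    c=u.mean(0).astype(int)
    for q in u: im[int(round(q[1])),int(round(q[0]))]=(0,0,255)
    out.append(cv2.resize(im[c[1]-60:c[1]+60,c[0]-40:c[0]+40],(400,600),interpolation=cv2.INTER_NEAREST))
cv2.imwrite('pics/m4.png',np.hstack(out))
E
```

```text
8.3667 [ 0.64516236 -0.14076192  0.28525127] [1.79927050e+02 1.59308749e-02 7.73824746e+01] cradle 0.010997218051909494 0.2265941709224515
[[261.6, 115.2], [255.1, 143.6], [211.3, 128.4], [218.2, 98.7]]
[[192.0, 217.8], [226.0, 221.1], [206.0, 231.0], [168.4, 227.2]]
```

View pics/m4.png

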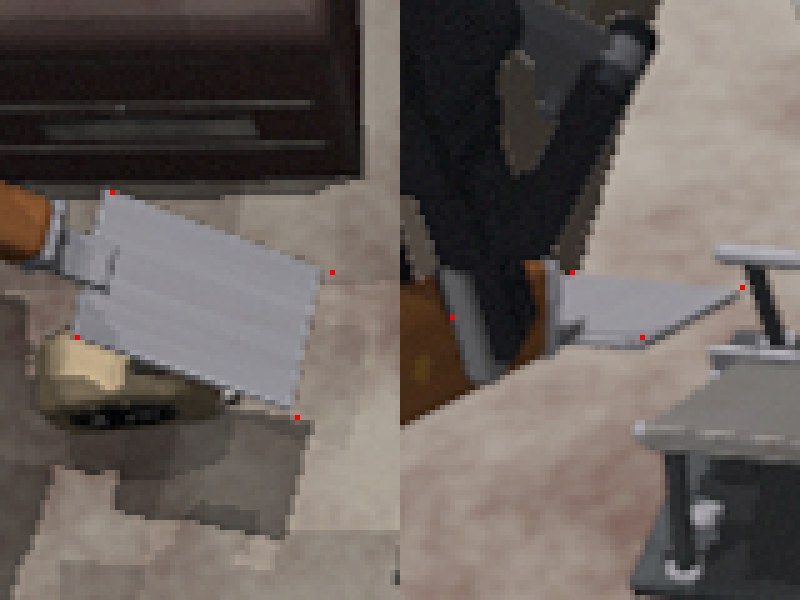

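The tip corners fall within about 1 px of the predicted 32° pose in both views. Top crop pixels (322,268) and (292,408) and side crop pixel (742,288) all agree. Next I'll descend to the approach line and slide under the high edge.

Request:
move_arm(rows=[{"grip": -1,"dx": -0.4,"dy": -0.3,"dz": 4,"turn": 0},{"grip": -1,"dx": -0.8,"dy": -0.3,"dz": 8,"turn": 0},{"grip": -1,"dx": -0.8,"dy": -0.3,"dz": 9.9,"turn": 0},{"grip": -1,"dx": -0.8,"dy": -0.3,"dz": 9.9,"turn": 0},{"grip": -1,"dx": -1.8,"dy": -0.3,"dz": 10.5,"turn": 0},{"grip": -1,"dx": -2.8,"dy": -0.3,"dz": 11.2,"turn": 0},{"grip": -1,"dx": -3.8,"dy": -0.3,"dz": 11.8,"turn": 0},{"grip": -1,"dx": -4.8,"dy": -0.3,"dz": 12.4,"turn": 0},{"grip": -1,"dx": -4.8,"dy": -0.3,"dz": 12.4,"turn": 0},{"grip": -1,"dx": -4.8,"dy": -0.3,"dz": 12.4,"turn": 0}])

```text
t: 9.3
position: [0.6305, -0.1874, 0.1604]
tool_rot: [3.142, -0.0, 1.345]
ft_force: [-0.5, 0.4, -1.1]
width: 0.0179
finger_force: 109.3
```

```bash
python3 - <<'E'
from h import *
s=arm.observe();p=s['position'];print(s['t'],p,np.degrees(s['tool_rot']),'cradle',(p[:2]-C)@X,(p[:2]-C)@Y,s['ft_force'])
t=eyes.camera('top')[:,:,::-1].copy();q=eyes.camera('side')[:,:,::-1].copy()
cv2.imwrite('pics/m5.png',np.hstack([cv2.resize(t[110:220,235:345],(400,400)),cv2.resize(q[190:300,170:280],(400,400))]))
E
```

```text
9.3 [ 0.63054539 -0.18740852  0.16043686] [ 1.79994886e+02 -4.06736558e-03  7.70413496e+01] cradle 0.006907919483105036 0.17788237719375308 [-0.45667074  0.43094928 -1.05078997]
```

View pics/m5.png

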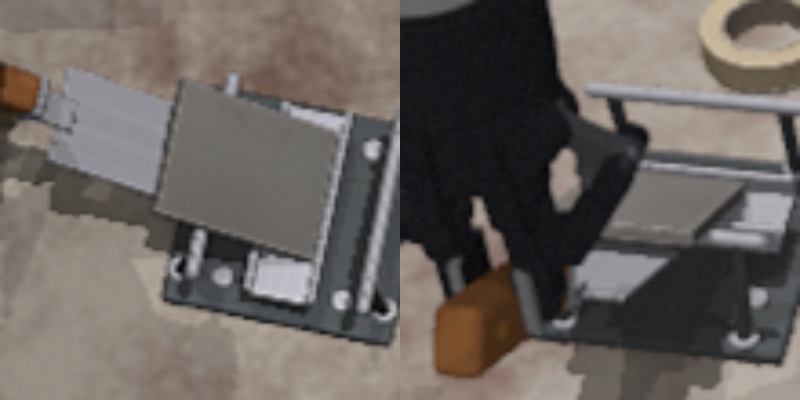

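The blade is under the plate's high edge, its visible part ending at top crop (165,140). It is centred on the plate within about 2 mm. Now the lift.

Request:
move_arm(rows=[{"grip": -1,"dx": 0,"dy": 0,"dz": -0.5,"turn": 0},{"grip": -1,"dx": 0,"dy": 0,"dz": -0.9,"turn": 0},{"grip": -1,"dx": -0.2,"dy": 0,"dz": -1.2,"turn": 0},{"grip": -1,"dx": -0.4,"dy": 0,"dz": -1.5,"turn": 0},{"grip": -1,"dx": -0.6,"dy": 0,"dz": -1.8,"turn": 0},{"grip": -1,"dx": -0.9,"dy": 0,"dz": -2.1,"turn": 0},{"grip": -1,"dx": -1.1,"dy": 0,"dz": -2.3,"turn": 0},{"grip": -1,"dx": -1.3,"dy": 0,"dz": -2.6,"turn": 0},{"grip": -1,"dx": -1.6,"dy": 0,"dz": -2.8,"turn": 0},{"grip": -1,"dx": -1.9,"dy": 0,"dz": -3.1,"turn": 0},{"grip": -1,"dx": -2.2,"dy": 0,"dz": -3.3,"turn": 0},{"grip": -1,"dx": -2.5,"dy": 0,"dz": -3.5,"turn": 0},{"grip": -1,"dx": -2.8,"dy": 0,"dz": -3.7,"turn": 0},{"grip": -1,"dx": -3.1,"dy": 0,"dz": -3.9,"turn": 0},{"grip": -1,"dx": -3.1,"dy": 0,"dz": -3.9,"turn": 0}])

```text
t: 10.65
position: [0.6238, -0.2174, 0.1997]
tool_rot: [3.141, 0.0, 1.346]
ft_force: [-0.3, 0.7, -2.1]
width: 0.0182
finger_force: 109.2
```

```bash
cat >> h.py <<'E'
def plate_pts(phi,x0=.008,H=(-.0115,.034)):
    c,s=np.cos(phi),np.sin(phi);o=[]
    for r,t in((.1,.008),(.0,.008),(.1,0),(0,0)):
        for x in(-.0375,.0375):
            y=H[0]+r*c-t*s;z=H[1]+r*s+t*c;o.append([*(C+(x0+x)*X+y*Y),z])
    return np.array(o)
E
python3 - <<'E'
from h import *
s=arm.observe();p=s['position'];print(s['t'],p,'cradle',(p[:2]-C)@X,(p[:2]-C)@Y,s['ft_force'],s['finger_force'])
for k in('top','side'):
    im=eyes.camera(k)[:,:,::-1];cv2.imwrite(f'pics/p_{k}.png',im)
    old=cv2.imread(f'pics/{k}0.png')
    for d in(30,45,60,75):print(k,d,proj(k,plate_pts(np.radians(d)))[:4].round().astype(int).tolist())
# grey plate pixels top: low saturation mid value, similar to plate colour
t=cv2.imread('pics/p_top.png');o=cv2.imread('pics/top0.png');ref=np.median(o[145:170,290:315].reshape(-1,3),0);print('ref',ref)
for y in range(130,200,6):print(y,' '.join('%3d'%v for v in t[y,262:352:3].mean(1)))
E
```

```text
10.65 [ 0.62381275 -0.21740336  0.19973858] cradle 0.006880590561538733 0.14714123653092231 [-0.30111527  0.69651138 -2.06080248] 109.16738390922546
top 30 [[278, 167], [286, 130], [321, 181], [329, 145]]
top 45 [[286, 167], [294, 129], [322, 181], [330, 146]]
top 60 [[297, 168], [305, 129], [323, 181], [330, 146]]
top 75 [[310, 169], [318, 131], [323, 182], [331, 146]]
side 30 [[248, 254], [204, 250], [264, 240], [224, 236]]
side 45 [[250, 238], [206, 234], [264, 240], [224, 236]]
side 60 [[252, 223], [208, 219], [264, 240], [224, 236]]
side 75 [[255, 209], [212, 205], [264, 241], [225, 237]]
ref [ 99. 102. 105.]
130  99 105 146 144 146 149 142 101 133 130 119 108 145 110 108  93  89 106 110 105 106 103 106 105 119 116 118 114 130 131
136 138 138 135 149 150 149 147 147 144 145 144 141 154  96 109  76  74  85 102 104 106 102 102 112 115 120 123 126 127 135
142  92 121 110 149 143 146 146 146 146 149 149 148 130 110  72  73  74  68  73  68 150 192 181 137  83  90 123 115 157 137
148 127 131 144 145 146 145 148 147 149 146 143 145  83 100  73  74  73  75  73  70  72  71 110  63  81 13
[... 309 characters left out ...]
  78 108  72  67  70  68  69  69  72  73  71 150  68  82  85  35 169  70  71  68
172 134 131  67  67  73  99  93  48  35 141  40  37  33  26  66  69  66  69  68  71  56 117  77  86  54  90 146  69  79 105
178 139 143 138 140 140 138 142  63  32 185  27  37  38  36  64  90  78  34  76  70 128  66  85  88  45 170  74  74  78 149
184 139 141 142 142 142 141 110  59 124 120  71 156 135  59 143 158 164 165 174 197 162  74  88  52  58 183  82  80  89 159
190 141 142 142 142 141 144  58  62  31  82  73  72  90  39 122 206 198 193 197 180  51  75 183  49 120 113  79  82 149 152
196 140 141 141 141 135 138 130 134 130 136 146 127  23  54  72  83  79  80  72  73  76  87  79  46  83 106  50 163 138 153
```

The plate now spans from about column 300 at row 154, which matches φ≈60°. I'll continue over the top.

Request:
move_arm(rows=[{"grip": -1,"dx": -0.3,"dy": 0,"dz": -0.2,"turn": 0},{"grip": -1,"dx": -0.6,"dy": 0,"dz": -0.35,"turn": 0},{"grip": -1,"dx": -0.9,"dy": 0,"dz": -0.45,"turn": 0},{"grip": -1,"dx": -1.25,"dy": 0,"dz": -0.6,"turn": 0},{"grip": -1,"dx": -1.6,"dy": 0,"dz": -0.7,"turn": 0},{"grip": -1,"dx": -1.95,"dy": 0,"dz": -0.8,"turn": 0},{"grip": -1,"dx": -2.3,"dy": 0,"dz": -0.9,"turn": 0},{"grip": -1,"dx": -2.65,"dy": 0,"dz": -1,"turn": 0},{"grip": -1,"dx": -3,"dy": 0,"dz": -1,"turn": 0},{"grip": -1,"dx": -3.35,"dy": 0,"dz": -1,"turn": 0},{"grip": -1,"dx": -3.7,"dy": 0,"dz": -1,"turn": 0},{"grip": -1,"dx": -4,"dy": 0,"dz": -1,"turn": 0},{"grip": -1,"dx": -4.4,"dy": 0,"dz": -1,"turn": 0},{"grip": -1,"dx": -4.8,"dy": 0,"dz": -1,"turn": 0},{"grip": -1,"dx": -5.2,"dy": 0,"dz": -1,"turn": 0},{"grip": -1,"dx": -5.6,"dy": 0,"dz": -1,"turn": 0},{"grip": -1,"dx": -5.6,"dy": 0,"dz": -1,"turn": 0}])

```text
t: 12.17
position: [0.6112, -0.2721, 0.2093]
tool_rot: [3.142, 0.0, 1.346]
ft_force: [0.7, -0.2, -1.5]
width: 0.0181
finger_force: 109.2
```

```bash
python3 - <<'E'
from h import *
s=arm.observe();p=s['position'];print(s['t'],p,'cradle',(p[:2]-C)@X,(p[:2]-C)@Y,s['ft_force'],s['finger_force'])
for k in('top','side'):
    im=eyes.camera(k)[:,:,::-1];cv2.imwrite(f'pics/q_{k}.png',im)
for d in(90,135,150):print('top',d,proj('top',plate_pts(np.radians(d),H=(.0115 if d>140 else -.01,.034))).round().astype(int).tolist())
t=cv2.imread('pics/q_top.png')
for y in range(124,212,6):print(y,' '.join('%3d'%v for v in t[y,262:367:3].mean(1)))
E
```

```text
12.1667 [ 0.61119013 -0.27207213  0.20927814] cradle 0.006487584423209501 0.09103552346286663 [ 0.74903597 -0.20939275 -1.48079998] 109.24721002578735
top 90 [[323, 172], [331, 133], [323, 182], [330, 146], [319, 171], [327, 132], [319, 181], [326, 146]]
top 135 [[358, 183], [365, 145], [322, 182], [329, 147], [355, 181], [363, 144], [319, 181], [326, 146]]
top 150 [[353, 184], [361, 147], [311, 180], [318, 145], [352, 183], [359, 146], [309, 179], [316, 144]]
124  58  10   6   7  41 102  97 102 111 119 110 112 109 123 110 117 101  99 103 100 100 111 114 117 123 136 126 131 132 141 144 137 142 143 144
130  12   6  11  44  39  36  36  77 123 119 109  95 130  97  95  91  89 103 107 103 104 102 104 104 117 113 114 115 127 129 140 147 150 146 150
136  15  10  21  43  42  41  58  77  78  77  76 107 145 142 143 143 150 139  91 101 105 101 101 110 114 117 122 124 127 131 130 137 138 136 127
142  14   0 106 146 131  32  24  35  67 137 133 147 140 142 145 147 145 146 144 143 142 145 142 122  79  89 122 117 159 140 125 121 132 127 124
148   5  83 146 146 147 145 142 135 139  54  67  91 144 148
[... 824 characters left out ...]
 130 138 109  58 105 105  68 151 129  56 140 155 161 164 164 171 146  38  38  38  46 158  34  32  78 138 129 122 123 136 120
190  81 151 149 142 157 157  55  63  31  71  72  72  75  27 117 181 166 194 193 177  52  71 154  36 116 112  37  55 127 130 135 138 140 138 132
196 145 147 144 158 152 156 127 129 129 131 131 128  23  44  65  78  78  77  73  75  74  87  77  47  81  97  51 146 119 131 137 134 157 152 143
202 141 148 152 153 149 149 130 122 121 130 128 130 132 123 137 131 130 127 135 152 138 111  26  61  80  82  83 100 133 129 137 141 152 145 152
208 150 143 154 153 148 139 119 115 115 123 124 128 128 135 122 125 136 124 120 130 137 143 145 147 147 128 150 143 149 152 155 156 145 143 144
```

Request:
move_arm(rows=[{"grip": -1,"dx": 2,"dy": 0,"dz": -2,"turn": 0},{"grip": -1,"dx": 5,"dy": 0,"dz": -4,"turn": 0},{"grip": -1,"dx": 8,"dy": -1,"dz": -6,"turn": 0},{"grip": -1,"dx": 9,"dy": -4,"dz": -7,"turn": 0},{"grip": -1,"dx": 9,"dy": -8,"dz": -7,"turn": 0},{"grip": -1,"dx": 9,"dy": -12,"dz": -7,"turn": 0},{"grip": -1,"dx": 9,"dy": -16,"dz": -7,"turn": 7},{"grip": -1,"dx": 9,"dy": -18,"dz": -7,"turn": 14},{"grip": -1,"dx": 9,"dy": -18,"dz": -7,"turn": 21},{"grip": -1,"dx": 9,"dy": -18,"dz": -7,"turn": 28},{"grip": -1,"dx": 9,"dy": -18,"dz": -7,"turn": 32},{"grip": -1,"dx": 9,"dy": -18,"dz": -7,"turn": 32}])

```text
t: 13.27
position: [0.4559, -0.1432, 0.2796]
tool_rot: [3.141, -0.0, 0.785]
ft_force: [-0.0, -0.2, -1.0]
width: 0.0177
finger_force: 109.2
```

```bash
python3 - <<'E'
from h import *
s=arm.observe();p=s['position'];w=s['tool_rot'][2];print(s['t'],p,np.degrees(w))
d=np.array([.415,-.325])-p[:2];print('dx,dy',100*(d@[np.cos(w),np.sin(w)]),100*(d@[np.sin(w),-np.cos(w)]))
print('edge',onz('top',(345,308),0))
t=eyes.camera('top')[:,:,::-1].copy();cv2.imwrite('pics/r_top.png',t);o=cv2.imread('pics/top0.png')
diff=(np.abs(t.astype(int)-o).sum(2)>40)
for y in range(136,208,5):print(y,' '.join('%3d'%v for v in t[y,286:376:3].mean(1)))
for a in(135,140,150,155):
    H=(.0115,.034) if a>=150 else (-.004,.034);print(a,proj('top',plate_pts(np.radians(a),H=H)).round().astype(int).tolist())
E
```

```text
13.2667 [ 0.45587122 -0.14322555  0.27961669] 44.967815644041245
dx,dy -15.737826627501667 9.972204839641382
edge [ 0.29315734 -0.41249176  0.        ]
136 118 135  75  68 180  75  78  72  81  99 102 105 105 101 103 112 117 120 124 128 129 133 134 140 139 139 129 128 131 127
141 127 105 108 108 123  85  80  78  79 148 185 190 182 168  59 147 118 139 133 131 172 132 125 120 132 133 125 140 132 128
146 144  54  56 175  53  74 163  98  42 117 183  95  88  91  92 103 105 105 102  99  95 100 100 100  96  99 128 144 144 144
151 156  79  51 180  77  70  75  85 127 191 188  86  94  93  95  96  94  94  94  95  89  96  97  97 105 108 128 140 147 149
156 130  85 119 115  84  69  84  67 149 183 184  92  94  94  94  95  96  95  96  96  98  97  98  96  97 140 145 147 147 153
161  68  81 171  65  80  72  84  77 138 186 140  94  93  95  95  96  95  94  94  94  95  94  96  89  84 141 139 151 146 148
166  89  91 165  87  72  76  87 174 193 191  86  93  93  92  93  93  92  92  94  93  94  96  94  86 119 128 143 149 150 154
171  84 144 112  81  72  87  67 163 183 165  94  92  90  93  91  92  91  90  91 
[... 615 characters left out ...]
  53 148 123 135 139 137 145 154 145 146 145 152
201 139 156 153 152 154 151 155 160 153 155 154 145  69  49  72  93  94  77  82 106 145 129 137 137 157 148 157 156 145 145
206 153 147 145 143 153 155 151 152 149 159 144 147 145 141 135 151 158 133 152 151 157 156 164 161 156 154 151 135 132 142
135 [[355, 182], [362, 144], [319, 181], [326, 146], [352, 181], [360, 143], [316, 180], [323, 145]]
140 [[357, 183], [365, 146], [318, 181], [326, 146], [355, 182], [362, 144], [316, 180], [323, 145]]
150 [[353, 184], [361, 147], [311, 180], [318, 145], [352, 183], [359, 146], [309, 179], [316, 144]]
155 [[355, 185], [362, 148], [310, 180], [318, 145], [353, 184], [361, 147], [309, 179], [316, 144]]
```

```bash
python3 - <<'E'
from h import *
t=cv2.imread('pics/r_top.png').astype(float).mean(2)
for y in(151,161,171):print(y,'L',' '.join('%d'%v for v in t[y,308:326]),'| R',' '.join('%d'%v for v in t[y,346:368]))
for al in(27,30,33,36,40,43):
    a=np.radians(al);yl=(.004+.0296*np.cos(a))/np.sin(a)-.0477
    H=(yl+.008*np.sin(a),.034+.008*np.cos(a))
    P=proj('top',plate_pts(np.pi-a,H=H))
    f=lambda i,r:np.interp(r,[P[i+1][1],P[i][1]],[P[i+1][0],P[i][0]])
    print(al,round(yl,4),[(r,round(f(6,r),1),round(f(4,r),1),round(f(0,r),1)) for r in(151,161,171)],P[4:].round(1).tolist())
E
```

```text
151 L 68 45 127 147 130 191 184 184 188 175 126 86 91 93 94 93 92 93 | R 89 93 94 96 97 97 97 97 99 97 97 100 105 96 85 108 136 137 128 124 133 140
161 L 149 154 138 192 182 186 190 181 140 88 94 94 94 95 93 95 94 95 | R 95 94 95 94 97 96 96 98 97 89 86 95 84 112 142 141 143 140 139 143 148 151
171 L 159 191 183 187 195 165 90 89 94 94 94 92 92 89 90 90 91 93 | R 93 93 93 92 93 93 94 81 77 94 82 103 124 122 123 124 123 120 129 141 143 143
27 0.0192 [(151, np.float64(308.5), np.float64(353.4), np.float64(355.2)), (161, np.float64(306.4), np.float64(351.3), np.float64(353.2)), (171, np.float64(304.3), np.float64(349.3), np.float64(351.1))] [[347.1, 181.7], [354.7, 144.6], [303.0, 177.0], [310.5, 141.6]]
30 0.0116 [(151, np.float64(312.1), np.float64(355.9), np.float64(357.9)), (161, np.float64(310.0), np.float64(353.9), np.float64(355.9)), (171, np.float64(307.9), np.float64(351.8), np.float64(353.9))] [[349.7, 181.7], [357.2, 144.5], [306.5, 177.7], [314.0, 142.3]]
33 0.0052 [(151, np.float64(315.1), np.float64(357.7), np.float64(359.9)), (161, np.float64(313.0), np.float64(355.6), np
[... 253 characters left out ...]
oat64(356.8), np.float64(359.2)), (171, np.float64(313.5), np.float64(354.8), np.float64(357.1))] [[352.6, 181.5], [360.2, 143.9], [311.8, 178.9], [319.2, 143.4]]
40 -0.0062 [(151, np.float64(320.5), np.float64(359.6), np.float64(362.2)), (161, np.float64(318.4), np.float64(357.6), np.float64(360.2)), (171, np.float64(316.3), np.float64(355.5), np.float64(358.2))] [[353.5, 181.1], [361.1, 143.4], [314.5, 179.4], [321.9, 144.0]]
43 -0.0101 [(151, np.float64(322.3), np.float64(359.7), np.float64(362.5)), (161, np.float64(320.2), np.float64(357.7), np.float64(360.5)), (171, np.float64(318.1), np.float64(355.6), np.float64(358.5))] [[353.7, 180.8], [361.3, 142.9], [316.2, 179.8], [323.6, 144.4]]
```

The plate lies turned over on the right leaf. Both edges fit a slope of about 36.5° (z ≈ 143.5° from upright), which is inside the limits. Now to lay the turner.

Request:
move_arm(rows=[{"grip": -1,"dx": -3.3,"dy": 2.1,"dz": 0,"turn": 0},{"grip": -1,"dx": -6.6,"dy": 4.2,"dz": 0,"turn": 0},{"grip": -1,"dx": -9.9,"dy": 6.3,"dz": 0,"turn": 0},{"grip": -1,"dx": -13,"dy": 8.4,"dz": 0,"turn": 0},{"grip": -1,"dx": -15.7,"dy": 10,"dz": 2,"turn": 0},{"grip": -1,"dx": -15.7,"dy": 10,"dz": 6,"turn": 0},{"grip": -1,"dx": -15.7,"dy": 10,"dz": 10,"turn": 0},{"grip": -1,"dx": -15.7,"dy": 10,"dz": 14,"turn": 0},{"grip": -1,"dx": -15.7,"dy": 10,"dz": 17,"turn": 0},{"grip": -1,"dx": -15.7,"dy": 10,"dz": 17.5,"turn": 0},{"grip": -1,"dx": -15.7,"dy": 10,"dz": 17.5,"turn": 0}])

```text
t: 14.23
position: [0.4151, -0.3244, 0.1027]
tool_rot: [-3.137, 0.0, 0.79]
ft_force: [-1.3, -0.0, -1.0]
width: 0.0178
finger_force: 109.2
```

Request:
move_arm(rows=[{"grip": -1,"dx": 0,"dy": 0,"dz": 0,"turn": 0},{"grip": -1,"dx": 0,"dy": 0,"dz": 0,"turn": 0},{"grip": -1,"dx": 0,"dy": 0,"dz": 0,"turn": 0},{"grip": -1,"dx": 0,"dy": 0,"dz": 0,"turn": 0},{"grip": -1,"dx": 0,"dy": 0,"dz": 0.7,"turn": 0},{"grip": -1,"dx": 0.4,"dy": 0,"dz": 1.5,"turn": 0},{"grip": -1,"dx": 0.9,"dy": 0,"dz": 2.3,"turn": 0},{"grip": -1,"dx": 1.4,"dy": 0,"dz": 3.1,"turn": 0},{"grip": -1,"dx": 1.8,"dy": 0,"dz": 3.9,"turn": 0},{"grip": -1,"dx": 2.2,"dy": 0,"dz": 4.6,"turn": 0},{"grip": -1,"dx": 2.5,"dy": 0,"dz": 5.3,"turn": 0},{"grip": -1,"dx": 2.9,"dy": 0,"dz": 6.1,"turn": 0},{"grip": -1,"dx": 3.1,"dy": 0,"dz": 6.9,"turn": 0},{"grip": -1,"dx": 3.3,"dy": 0,"dz": 7.7,"turn": 0},{"grip": -1,"dx": 3.5,"dy": 0,"dz": 8.4,"turn": 0},{"grip": -1,"dx": 3.5,"dy": 0,"dz": 8.4,"turn": 0}], force=20)

```text
t: 15.57
position: [0.4404, -0.2996, 0.0192]
tool_rot: [-3.14, -0.0, 0.787]
ft_force: [-0.1, 0.0, -0.2]
width: 0.0176
finger_force: 109.5
```

Request:
move_arm(rows=[{"grip": 0,"dx": 0,"dy": 0,"dz": 0,"turn": 0},{"grip": 0.3,"dx": 0,"dy": 0,"dz": 0,"turn": 0},{"grip": 0.3,"dx": 0,"dy": 0,"dz": 0,"turn": 0},{"grip": 0.3,"dx": 0,"dy": 0,"dz": 0,"turn": 0},{"grip": 0.3,"dx": 0,"dy": 0,"dz": 0,"turn": 0},{"grip": 0.3,"dx": 0,"dy": 0,"dz": 0,"turn": 0},{"grip": 0.3,"dx": 0,"dy": 0,"dz": -2,"turn": 0},{"grip": 0.3,"dx": 0,"dy": 0,"dz": -6,"turn": 0},{"grip": 0.3,"dx": 0,"dy": 0,"dz": -10,"turn": 0},{"grip": 0.3,"dx": 0,"dy": 0,"dz": -14,"turn": 0},{"grip": 0.3,"dx": 0,"dy": 0,"dz": -16,"turn": 0},{"grip": 0.3,"dx": 0,"dy": 0,"dz": -16,"turn": 0},{"grip": 0.3,"dx": 0,"dy": 0,"dz": -16,"turn": 0}])

```text
t: 16.65
position: [0.4413, -0.3009, 0.1816]
tool_rot: [3.139, -0.001, 0.788]
ft_force: [0.0, 0.1, -1.1]
width: 0.0554
finger_force: 0.0
```

```bash
python3 - <<'E'
from h import *
s=arm.observe();print(s['t'],s['position'],s['width'])
im=eyes.camera('wrist')[:,:,::-1].copy();cv2.imwrite('pics/w2.png',im)
hsv=cv2.cvtColor(im,cv2.COLOR_BGR2HSV);m=((hsv[...,0]<18)&(hsv[...,1]>140)&(hsv[...,2]>60)).astype('uint8')
r=cv2.minAreaRect(big(m));W=np.array([onz('wrist',p,.028) for p in cv2.boxPoints(r)]);print('handle',W.round(4).tolist(),W.mean(0))
q=eyes.camera('side')[:,:,::-1];cv2.imwrite('pics/s2.png',q)
hs=cv2.cvtColor(q.copy(),cv2.COLOR_BGR2HSV);m=((hs[...,0]<18)&(hs[...,1]>150)&(hs[...,2]>60)).astype('uint8');m[:215]=0;m[300:]=0;m[:,:290]=0;m[:,440:]=0
print('side handle',cv2.minAreaRect(big(m)))
h=np.radians(-135);d=np.array([np.cos(h),np.sin(h),0])
o=np.array([W.mean(0)[0],W.mean(0)[1],.014]);print('pred side centre/ends',proj('side',[o,o-.05*d,o+.05*d]).round(1).tolist())
t=eyes.camera('top')[:,:,::-1].astype(float).mean(2)
for y in(151,161,171):print(y,' '.join('%d'%v for v in t[y,308:326]),'|',' '.join('%d'%v for v in t[y,352:366]))
# blade in wrist: grey bright region tip edge
g=((hsv[...,1]<40)&(hsv[...,2]>130)).astype('uint8');g=cv2.morphologyEx(g,cv2.MORPH_OPEN,np.ones((7,7)));c,_=cv2.findContours(g,0,1)
for k in sorted(c,key=cv2.contourArea)[-3:]:
    b=cv2.boxPoints(cv2.minAreaRect(k));print('grey',cv2.contourArea(k),[onz('wrist',p,.003)[:2].round(3).tolist() for p in b])
E
```

```text
16.65 [ 0.44134475 -0.30087431  0.18160022] 0.05543800135732967
handle [[0.464, -0.2614, 0.028], [0.4761, -0.2735, 0.028], [0.4083, -0.3426, 0.028], [0.3949, -0.3293, 0.028]] [ 0.43584317 -0.30170771  0.028     ]
side handle ((330.6270751953125, 272.1514892578125), (14.730649948120117, 53.01551055908203), 50.013118743896484)
pred side centre/ends [[330.8, 273.1], [311.9, 289.4], [348.8, 257.6]]
151 60 38 114 132 117 172 166 165 170 159 113 77 81 83 83 84 85 85 | 88 88 90 86 88 90 93 86 77 97 124 123 117 113
161 133 138 125 173 164 166 172 166 127 79 84 85 86 85 83 84 86 84 | 86 88 89 79 79 86 77 102 128 128 130 129 126 128
171 143 173 168 169 176 149 82 78 82 85 83 81 82 81 82 81 81 82 | 85 74 69 85 74 93 111 110 112 111 110 111 118 128
grey 4176.5 [[0.385, -0.002], [0.448, -0.065], [0.407, -0.093], [0.341, -0.027]]
grey 4906.0 [[0.297, -0.211], [0.415, -0.303], [0.373, -0.354], [0.247, -0.257]]
grey 69981.0 [[0.495, -0.111], [0.732, -0.348], [0.501, -0.761], [0.137, -0.401]]
```

```bash
python3 -c "
from plant import order
print(order.close_job())"
```

```text
the job is handed in; nothing more can be done
None
```

I handed the job in at about 17 s: the plate lies turned over on the right leaf at about 143.5° from upright (140 to 160° allowed), and the turner lies flat on the worktop, clear of the cradle. The hand-in returned no verdict. Because the tool only points straight down, the blade got its slope of about 32° by being pitched in the grip against the right rail, not by a wrist roll.

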